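# Load the sample carousel from a stack of pots

### The job

Take the stack of sample pots apart from the top down and load each pot upright into the carousel well of its own shape and relative size (round pots smallest to largest into round wells smallest to largest, square into square), fully down on the well's floor before you take the next one. Set the pots down, do not drop them, and do not knock over the bottle or the beaker by the stack.

Things in the scene. Friction and masses are not known exactly. Their poses are not given: they have to be found in the camera images.
- pot_small: Closed screw-lid sample pot, white body with a grey lid, flat white top edged grey, 45 mm high. The smallest: round, 22 mm across, 30 g; on top of the stack at the start (underside 135 mm above the bench). Origin: centre of its underside; z up its axis.
- pot_medium: Closed screw-lid sample pot, white body with a grey lid, flat white top edged grey, 45 mm high. Round, 34 mm across, 60 g; second from the top of the stack (underside 90 mm above the bench). Origin: centre of its underside; z up its axis.
- pot_square: Closed screw-lid sample pot, white body with a grey lid, flat white top edged grey, 45 mm high. Square, 44 x 44 mm, 100 g; third from the top, resting on the large pot (underside 45 mm above the bench). Origin: centre of its underside; z up, x and y square to its side faces.
- pot_large: Closed screw-lid sample pot, white body with a grey lid, flat white top edged grey, 45 mm high. The largest: round, 64 mm across, 160 g; bottom of the stack, standing on the bench. Origin: centre of its underside; z up its axis.
- well_small: Smallest black round well, recess 34 mm across inside (46 outside), for the 22 mm round pot. Fixed on a round white carousel deck, 90 mm from its middle. Origin: centre of its underside, on the deck, 30 mm above the bench; z up. Grey floor 4 mm, rim top 10 mm above the origin (recess 6 mm deep). 
- well_medium: Middle-sized black round well, recess 46 mm across inside (58 outside), for the 34 mm round pot. Fixed on a round white carousel deck, 90 mm from its middle. Origin: centre of its underside, on the deck, 30 mm above the bench; z up. Grey floor 4 mm, rim top 10 mm above the origin (recess 6 mm deep). 
- well_square: Black square well, recess 56 x 56 mm inside (68 outside), for the square pot. Fixed on a round white carousel deck, 90 mm from its middle. Origin: centre of its underside, on the deck, 30 mm above the bench; z up. Grey floor 4 mm, rim top 10 mm above the origin (recess 6 mm deep). x and y are square to its walls.
- well_large: Largest black round well, recess 76 mm across inside (88 outside), for the 64 mm round pot. Fixed on a round white carousel deck, 90 mm from its middle. Origin: centre of its underside, on the deck, 30 mm above the bench; z up. Grey floor 4 mm, rim top 10 mm above the origin (recess 6 mm deep). Carousel: 324 mm across, edge 7 mm above the deck, black post 18 mm across and 35 mm high in its middle.
- bottle: Bystander: amber glass bottle with a black cap, 48 mm across, 90 mm high, loose, standing about 105 mm from the stack's middle on the robot's side. Origin: centre of its underside; z up.
- beaker: Bystander: open clear glass beaker, 56 mm across its rim, 70 mm high, loose, standing about 105 mm from the stack's middle on the side away from the robot. Origin: centre of its underside; z up.
There are look-alikes about, which are no part of the job. What is shaped like the pot_large but turquoise is not meant. What is shaped like the pot_small but green is not meant.

How it is judged (in metres and radians):
On the way, in this order (a step that is already met when the one before it is completed fails the run):
1. the smallest round pot stands in the smallest well (horizontal distance between pot_small and well_small below 0.01 m and z of pot_small in the frame of well_small between 0.001 and 0.0065 m and angle between pot_small's own z axis and vertical below 0.06 rad), for 0.2 s.
2. the middle round pot stands in the middle-sized round well (horizontal distance between pot_medium and well_medium below 0.01 m and z of pot_medium in the frame of well_medium between 0.001 and 0.0065 m and angle between pot_medium's own z axis and vertical below 0.06 rad), for 0.2 s.
3. the square pot stands in the square well (horizontal distance between pot_square and well_square below 0.01 m and z of pot_square in the frame of well_square between 0.001 and 0.0065 m and angle between pot_square's own z axis and vertical below 0.06 rad), for 0.2 s.
4. the largest round pot stands in the largest well (horizontal distance between pot_large and well_large below 0.01 m and z of pot_large in the frame of well_large between 0.001 and 0.0065 m and angle between pot_large's own z axis and vertical below 0.06 rad), for 0.2 s.
At the end, for the whole second after the job is handed in: Every pot stands upright (within 0.06 rad), released and at rest on the floor of its own well: centre within 10 mm of the well's centre, underside 1 to 6.5 mm above the well's origin. The bottle and the beaker are upright (within 0.3 rad) (all of step 1 and all of step 2 and all of step 3 and all of step 4 and linear speed of each of pot_small, pot_medium, pot_square, pot_large below 0.02 m/s and angle between each of bottle, beaker's own z axis and vertical below 0.3 rad); the robot touches nothing.
It fails at once if a pot is dropped (falls freely faster than 0.8 m/s) ((linear speed of pot_small above 0.8 m/s and contact force between the fingers and pot_small below 0.01 N) or (linear speed of pot_medium above 0.8 m/s and contact force between the fingers and pot_medium below 0.01 N) or (linear speed of pot_square above 0.8 m/s and contact force between the fingers and pot_square below 0.01 N) or (linear speed of pot_large above 0.8 m/s and contact force between the fingers and pot_large below 0.01 N)).
It fails at once if the bottle or the beaker is knocked over (leans more than 0.5 rad) (angle between any of bottle, beaker's own z axis and vertical above 0.5 rad).
It also fails if it takes over 115 s, if anything falls off the work surface, if the arm or the gripper's body presses on something with over 40 N, if the wrist force passes 120 N, or if a joint passes its speed limit or range.

### The arm

A 6-joint arm with a two-finger parallel gripper is mounted at the origin on the work surface. World frame = base frame: x ahead of the robot, y to its left, z up, the work surface at z = 0. Lengths are in mm, angles in rad, forces in N, time in s.
With the tool pointing down it reaches from about 275 to 825 mm from the base axis. Payload 4.9 kg.
Tool frame: the origin (TCP) lies at the very end of the fingers, on their centre line; the grasp point (between the pads) lies 19 mm behind it; z points along the fingers, y is the direction in which the jaws open and shut (so a half turn about z gives the same grasp; the last joint's range is limited). The gripper opens to 85 mm and grips with 20 to 120 N. Pads are 22 mm wide; open, the fingers measure 114 mm over their backs; the gripper's body (76 mm by 85 mm) begins 54 mm behind the grasp point. The pads swing forward as they close: fully open they stand 13 mm farther back than shut.
Start: joints at [-1.463, 0.326, -0.193, 1.052, 0, 1.437], TCP at [131.709, -534.014, 191.481] pointing down, gripper open.
Joint ranges: [-2.65, 2.65], [-0.97, 1.79], [-1.3, 1.35], [-1.93, 2.1], [-1.47, 1.37], [-3.14, 3.14]. Speed limits (rad/s): [2.57, 2.57, 3.14, 3.14, 3.14, 3.14].

### API

Orientations are given as [roll, pitch, yaw] about the fixed x, y, z axes, in that order (R = Rz(yaw) Ry(pitch) Rx(roll)).
In Python, from bench import bot, solve_ik, imaging gives the robot as it stands. Calls block until the motion is done:
- bot.move_ptp(position, orientation): joint-space move of the TCP to a pose.
- bot.movel(position, rot=None, max_speed=150, threshold=None): straight line of the TCP; rot=None keeps the orientation; max_speed is the mean speed in mm/s. With threshold (N) it stops when the force on the tool has changed by that much, and returns True; else False.
- bot.move_j(angles): joint-space move.
- bot.grip(opening, effort=None): opening from 0.0 (shut) to 1.0 (fully open); effort is the grip in N (None keeps the last); returns when the fingers have stopped.
- bot.dwell(seconds).
- solve_ik(position, orientation): joint angles nearest the present ones, or None.
- bot.get_state(): the state.
- imaging.capture(name): name is "side" or "top" or "wrist"; returns the picture (420x560x3 uint8, blue, green, red); there is no depth.
- imaging.camera_model(name): a dict with "K" (3x3 intrinsics, pixels), "position" and "rotation" of the camera in the world. Camera axes: x right, y up, looking along -z (the intrinsics and any distortion apply to the point x, -y, -z); pixel columns grow to the right and rows downward; lengths in mm; the calibration is good to about 2 mm. A picture is of the moment at which its call begins: read the wrist's pose just before it. camera_model takes no time and is no camera call; for the wrist camera it gives the pose at the moment of the call.
A pose or a line that the arm cannot do raises bot.IKError and nothing moves.
- bot.sign_off(): hands the job in, once; it reports no verdict.
The state is a dict: "t": time; "qpos": joint angles; "joint_velocities": joint speeds; "effort": joint torques, N m; "tcp_pos": TCP position; "orientation": TCP orientation; "contact_force": force on the tool from outside, world axes, zero at the start; "wrist_torque": the same for the moment, N m; "opening": opening from 0.0 (shut) to 1.0 (fully open).
Only numpy, scipy, OpenCV 4.12 (cv2) and the standard library are available. Lean on these libraries where they do the work, as an engineer would, in place of code of your own. Each camera call takes 0.05 s, during which the arm holds its last target.

## Working session

There is one attempt and no reset: what is moved stays moved. The work goes in short steps, each a Python script; the robot and the scene stay as the last script left them, time stands still between calls to the robot, and variables do not carry over. Pictures are saved under pics/ and viewed, and the job is handed in when it is done.

```bash
ls; mkdir -p pics; python3 - <<'E'
from bench import bot, imaging
import cv2
for n in("side","top","wrist"):
    m=imaging.camera_model(n); im=imaging.capture(n); cv2.imwrite(f"pics/a_{n}.png",im)
    print(n,m)
print(bot.get_state())
E
```

```text
pics
side {'K': array([[408.04918096,   0.        , 278.69785494],
       [  0.        , 408.04918096, 212.09176323],
       [  0.        ,   0.        ,   1.        ]]), 'position': array([377.7460162 , 655.25828764, 552.10897081]), 'rotation': array([ 0.99284366, -0.00937646, -2.88811127])}
top {'K': array([[386.92694158,   0.        , 277.97732806],
       [  0.        , 386.92694158, 213.33903706],
       [  0.        ,   0.        ,   1.        ]]), 'position': array([497.10054813,  32.68025236, 954.93898753]), 'rotation': array([ 0.05269003, -0.01363852, -1.58076994])}
wrist {'K': array([[325.32258136,   0.        , 273.87013902],
       [  0.        , 325.32258136, 212.45934508],
       [  0.        ,   0.        ,   1.        ]]), 'position': array([ 207.4403152 , -514.7675057 ,  373.63432912]), 'rotation': array([-3.09174480e-01,  8.08297140e-04, -1.33005482e+00])}
{'t': 0.15, 'qpos': array([-1.46322331e+00,  3.26797324e-01, -1.93365423e-01,  1.05202592e+00,
        1.58505657e-07,  1.43656496e+00]), 'joint_velocities': array([ 0.00088173, -0.00164989,  0.00247244,  0.00155422, -0.00058232,
        0.00082012]), 'effort': array([-1.33739486e-04, -4.43705463e+01,  2.62663829e+01,  1.04561282e-02,
       -1.54938525e-04, -1.48451107e-05]), 'tcp_pos': array([ 131.63874619, -533.48311489,  190.86460082]), 'orientation': array([-3.14021286e+00, -1.86492257e-04,  2.41804253e-01]), 'contact_force': array([-0.20540909, -0.13356898, -0.55953195]), 'wrist_torque': array([-0.02268926,  0.02846923, -0.00958863]), 'opening': 1.0033787195751573}
```

View pics/a_top.png

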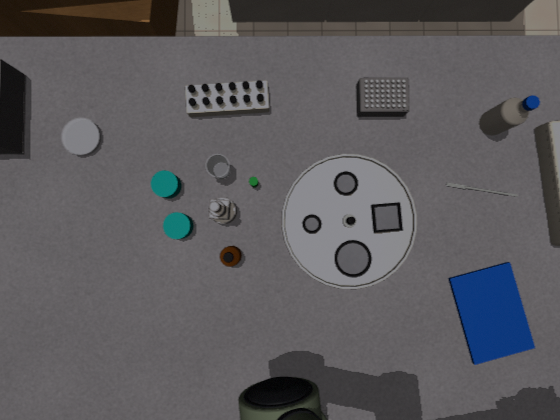

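View pics/a_side.png

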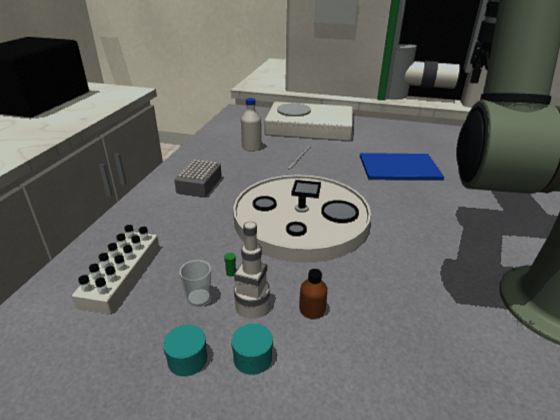

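View pics/a_wrist.png

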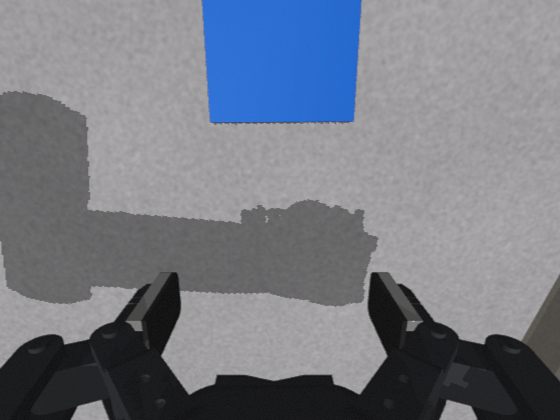

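```bash
cat > h.py <<'E'
import numpy as np, cv2
from scipy.spatial.transform import Rotation as Rn
from bench import bot, solve_ik, imaging
def ray(m,px):
    u,v=px; K=m["K"]
    d=np.array([(u-K[0,2])/K[0,0],-(v-K[1,2])/K[1,1],-1.])
    return np.array(m["position"]),Rn.from_euler("xyz",m["rotation"]).as_matrix()@d
def on_plane(m,px,z):
    p,d=ray(m,px); return p+d*(z-p[2])/d[2]
def proj(m,P):
    K=m["K"]; c=Rn.from_euler("xyz",m["rotation"]).as_matrix().T@(np.array(P,float)-m["position"])
    return np.array([K[0,2]+K[0,0]*c[0]/-c[2],K[1,2]-K[1,1]*c[1]/-c[2]])
E
python3 - <<'E'
from h import *
im=cv2.imread("pics/a_top.png"); m=imaging.camera_model("top")
g=im.max(2)
b=((g<60)*255).astype(np.uint8)
n,l,s,c=cv2.connectedComponentsWithStats(b)
for i in range(1,n):
    if 10<s[i][4]<3000 and 280<c[i][0]<420 and 150<c[i][1]<290:
        cs,_=cv2.findContours((l==i).astype(np.uint8),cv2.RETR_EXTERNAL,cv2.CHAIN_APPROX_NONE)
        r=cv2.minAreaRect(cs[0]); print(s[i],c[i],on_plane(m,r[0],40).round(1),r, np.array(r[1])/.42)
crop=lambda x,y,w,h,k:cv2.resize(im[y:y+h,x:x+w],None,fx=k,fy=k,interpolation=cv2.INTER_CUBIC)
cv2.imwrite("pics/b_stack.png",crop(190,140,90,140,4)); cv2.imwrite("pics/b_car.png",crop(275,145,150,150,4))
s=cv2.imread("pics/a_side.png"); cv2.imwrite("pics/b_side.png",cv2.resize(s[210:330,170:350],None,fx=4,fy=4,interpolation=cv2.INTER_CUBIC))
E
```

```text
[334 172  24  23 188] [345.69680851 182.7287234 ] [ 616.2 -142.    40. ] ((345.5, 183.0), (22.0, 23.0), 90.0) [52.38095238 54.76190476]
[371 203  32  30 297] [386.06734007 217.06734007] [ 533.4 -237.8   40. ] ((386.40899658203125, 217.2943878173828), (28.25311279296875, 28.821964263916016), 84.5596694946289) [67.26931617 68.62372444]
[303 215  18  18 131] [311.78625954 223.29007634] [520.4 -59.4  40. ] ((311.5, 223.5), (17.0, 17.0), 90.0) [40.47619048 40.47619048]
[346 217   9   8  59] [350.18644068 220.30508475] [ 526.6 -150.9   40. ] ((350.0, 220.5), (7.0, 8.0), 90.0) [16.66666667 19.04761905]
[335 240  36  37 300] [352.88333333 258.34333333] [ 438.1 -155.1   40. ] ((352.5, 258.0), (36.0, 35.0), 90.0) [85.71428571 83.33333333]
```

View pics/b_stack.png

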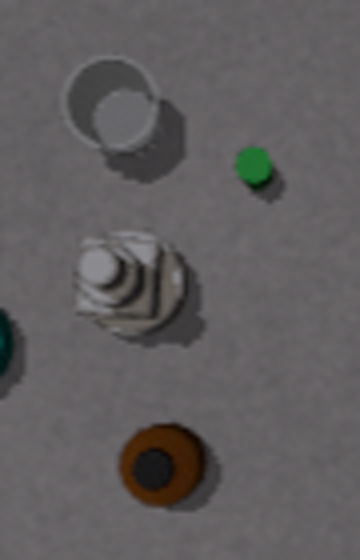

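View pics/b_car.png

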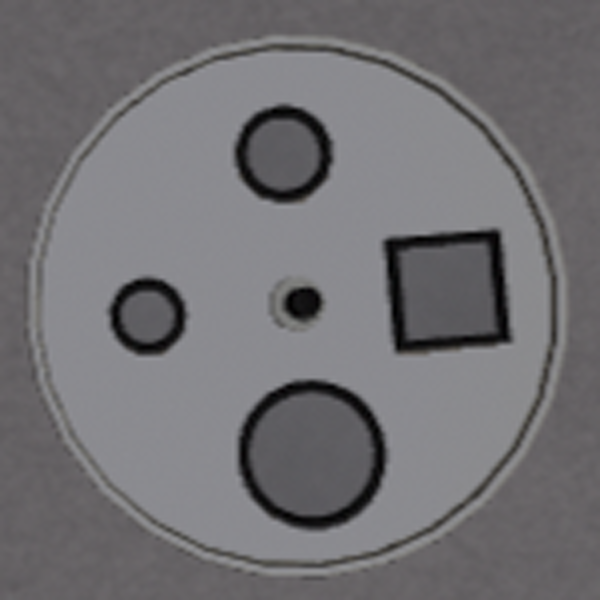

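View pics/b_side.png

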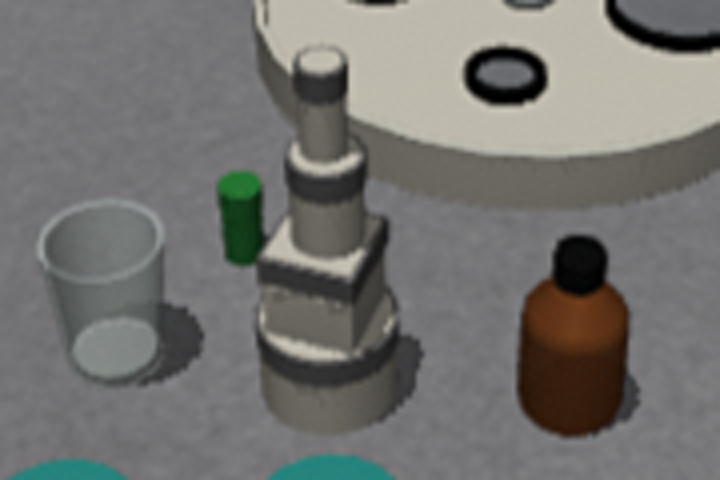

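```bash
python3 - <<'E'
from h import *
m=imaging.camera_model("top")
for px,z in(((190+100/4,140+267/4),180),((190+158/4,140+465/4),75),((190+118/4,140+278/4),90),((190+133/4,140+283/4),45)): print(on_plane(m,px,z).round(1))
ms=imaging.camera_model("side")
print(on_plane(ms,(170+320/4,210+63/4),180).round(1))
S=on_plane(m,(190+100/4,140+267/4),180)
s=bot.get_state()
bot.movel(s["tcp_pos"]+[60,100,130],max_speed=250)
bot.move_ptp([S[0]-70,S[1],320],[np.pi,0,0])
print(bot.get_state()["t"],bot.get_state()["tcp_pos"],bot.get_state()["qpos"])
mw=imaging.camera_model("wrist"); im=imaging.capture("wrist"); cv2.imwrite("pics/c_w.png",im)
print(mw, proj(mw,S))
E
```

```text
[552.3 147.7 180. ]
[447.3 130.8  75. ]
[552.4 151.1  90. ]
[552.3 148.4  45. ]
[551.4 152.5 180. ]
4.7917 [482.33343367 147.48918526 319.99252217] [ 1.50362267e-01  1.87084534e-01 -5.18930639e-02  1.33181642e+00
 -7.78317677e-05 -2.99070502e+00]
{'K': array([[325.32258136,   0.        , 273.87013902],
       [  0.        , 325.32258136, 212.45934508],
       [  0.        ,   0.        ,   1.        ]]), 'position': array([560.36691229, 147.70352689, 502.8214663 ]), 'rotation': array([-3.09210821e-01, -7.38875221e-04, -1.57240134e+00])} [273.60658006 117.47519997]
```

View pics/c_w.png

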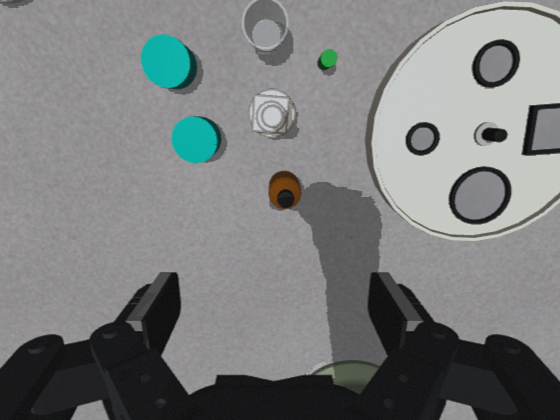

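```bash
python3 - <<'E'
from h import *
S=np.array([552,149,180])
bot.move_ptp([S[0]+45,S[1],300],[np.pi,0,np.pi])
print(bot.get_state()["t"],bot.get_state()["tcp_pos"],bot.get_state()["qpos"])
mw=imaging.camera_model("wrist"); im=imaging.capture("wrist"); cv2.imwrite("pics/c_w2.png",im)
np.save("mw2.npy",mw,allow_pickle=True)
print(mw["position"],mw["rotation"], proj(mw,S))
a=cv2.imread("pics/c_w.png")[75:155,222:322]; p=proj(mw,S).astype(int)
b=im[p[1]-60:p[1]+60,p[0]-50:p[0]+50]
print(p)
cv2.imwrite("pics/c_z.png",np.hstack([cv2.resize(a,(400,320)),cv2.resize(b,(400,480))[:320]]) )
cv2.imwrite("pics/c_z2.png",cv2.resize(b,None,fx=5,fy=5))
E
```

```text
7.475 [596.96058312 149.00701481 300.06678429] [1.24699623e-01 4.13965704e-01 2.10952501e-01 1.36771852e+00
 5.83046330e-06 1.24497405e-01]
[518.96350472 149.24277745 482.89032882] [-3.09947975e-01  6.62074225e-04  1.56995722e+00] [273.85431562 146.07074014]
[273 146]
```

View pics/c_w2.png

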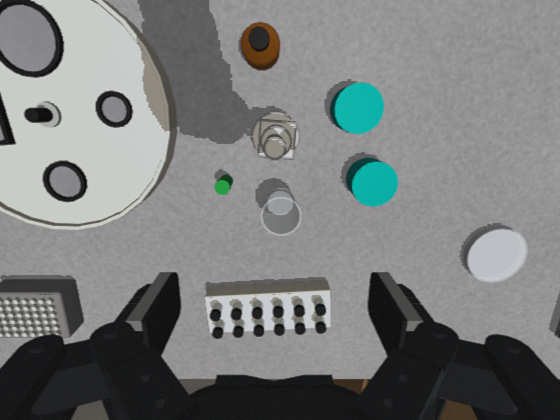

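View pics/c_z2.png

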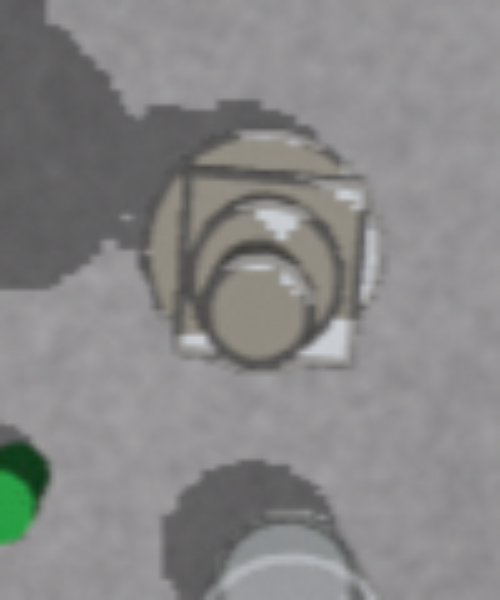

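View pics/c_z.png

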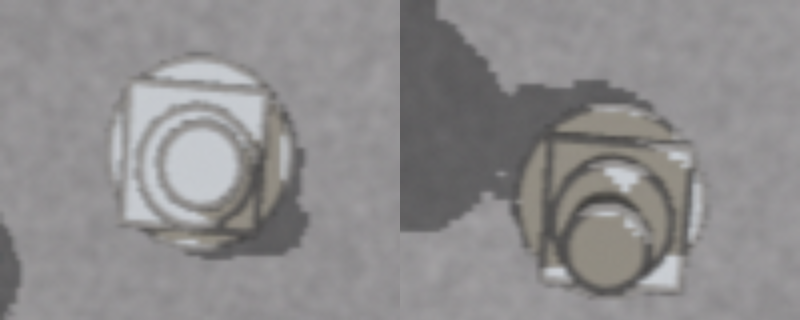

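```bash
python3 - <<'E'
from h import *
m1={'K':imaging.camera_model("wrist")["K"],'position': np.array([560.36691229, 147.70352689, 502.8214663 ]), 'rotation': np.array([-3.09210821e-01, -7.38875221e-04, -1.57240134e+00])}
m2=np.load("mw2.npy",allow_pickle=True).item()
print("small",on_plane(m1,(272,116.5),180),on_plane(m2,(274.4,147.6),180))
print("medium",on_plane(m1,(222+197/4,75+164/4),135),on_plane(m2,(223+265/5,86+274/5),135))
print("square",on_plane(m1,(222+193/4,75+155/4),90),on_plane(m2,(223+272/5,86+268/5),90))
print("large",on_plane(m1,(222+204/4,75+148/4),45),on_plane(m2,(223+268/5,86+242/5),45))
# wells in wrist view 1
im=cv2.imread("pics/c_w.png");b=((im.max(2)<60)*255).astype(np.uint8)
for mm,f in((m1,"c_w"),(m2,"c_w2")):
    im=cv2.imread(f"pics/{f}.png");b=((im.max(2)<60)*255).astype(np.uint8)
    n,l,s,c=cv2.connectedComponentsWithStats(b)
    for i in range(1,n):
        if 150<s[i][4]<1500 and s[i][2]>20:
            cs,_=cv2.findContours((l==i).astype(np.uint8),cv2.RETR_EXTERNAL,cv2.CHAIN_APPROX_NONE)
            e=cv2.fitEllipse(cs[0]); print(f,s[i],on_plane(mm,e[0],40).round(1),e)
E
```

```text
small [553.14410005 149.25697985 180.        ] [553.38548951 149.50027545 180.        ]
medium [552.6586794  150.28494333 135.        ] [551.46106981 151.21914273 135.        ]
square [554.33787382 151.80453839  90.        ] [554.27326727 153.12970611  90.        ]
large [555.92676508 148.54245352  45.        ] [551.62982308 152.50838918  45.        ]
c_w [473  40  46  47 715] [ 616.4 -141.6   40. ] ((495.5381164550781, 63.04970932006836), (40.36049270629883, 51.001251220703125), 43.36021423339844)
c_w [173  49  24  40 234] [678.3 417.8  40. ] ((56.4317626953125, 9.412368774414062), (106.68842315673828, 301.2142639160156), 116.21442413330078)
c_w [522 104  38  51 625] [ 532.5 -228.6   40. ] ((546.0768432617188, 129.2391815185547), (43.099388122558594, 53.64095687866211), 30.331544876098633)
c_w [406 123  33  32 392] [520.5 -59.   40. ] ((422.1204833984375, 138.32545471191406), (29.715232849121094, 33.56692886352539), 51.418731689453125)
c_w [482 128  25  14 274] [ 525.7 -157.7   40. ] ((493.7100830078125, 134.35914611816406), (12.531420707702637, 25.53848648071289), 92.47421264648438
[... 213 characters left out ...]
1197509766, 37.52044677734375), (62.222198486328125, 79.30906677246094), 143.6940155029297)
c_w2 [ 96  92  36  35 476] [519.4 -59.   40. ] ((113.58670806884766, 108.76677703857422), (32.13685989379883, 37.1851921081543), 131.41798400878906)
c_w2 [ 25 108  27  14 331] [ 526.5 -158.5   40. ] ((38.17426681518555, 114.52662658691406), (13.922148704528809, 27.74918556213379), 92.61726379394531)
c_w2 [ 43 161  44  40 564] [ 614.6 -141.4   40. ] ((64.58126831054688, 180.86293029785156), (37.31561279296875, 43.505523681640625), 120.84756469726562)
c_w2 [   0  280   83   54 1460] [ 819.4 -224.7   40. ] ((37.45148468017578, 308.2369689941406), (60.08301544189453, 88.98228454589844), 89.88074493408203)
```

```bash
cat >> h.py <<'E'
def say(*a):
    s=bot.get_state(); print(*a,"t%.2f"%s["t"],s["tcp_pos"].round(1),"op%.3f"%s["opening"],s["contact_force"].round(1))
def pick(xy,z,yaw,opening,effort,zh):
    o=[np.pi,0,yaw]
    bot.grip(opening)
    bot.move_ptp([*xy,zh],o)
    hit=bot.movel([*xy,z],max_speed=80,threshold=8); say("down",hit)
    if hit: return False
    bot.grip(0.0,effort); say("gripped")
    return True
def wrist(name,rng=None):
    m=imaging.camera_model("wrist"); im=imaging.capture("wrist"); cv2.imwrite(f"pics/{name}.png",im); return m,im
E
python3 - <<'E'
from h import *
if pick((553.2,149.4),143,np.pi,0.6,30,210):
    bot.movel([553.2,149.4,149],max_speed=30); say("lift")
    bot.movel([553.2,149.4,200],max_speed=100); say("up")
    cv2.imwrite("pics/d_side.png",imaging.capture("side")); wrist("d_w")
E
```

```text
down False t9.43 [553.7 149.5 143.6] op0.598 [ 0.3  0.4 -0.1]
gripped t9.97 [553.2 149.4 143.1] op-0.001 [-0.2 -0.4  0.3]
lift t10.32 [553.5 149.4 149.4] op0.002 [-0.   0.1 -0.1]
up t10.98 [552.9 149.4 199.6] op0.000 [-0.8  0.5 -0.4]
```

View pics/d_side.png

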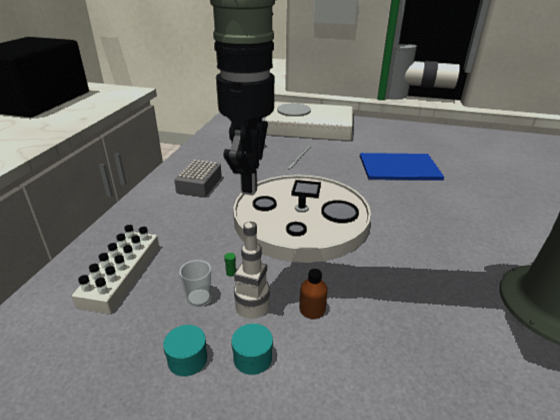

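View pics/d_w.png

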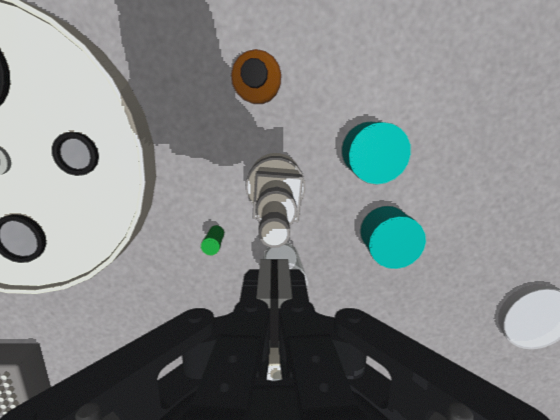

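```bash
python3 - <<'E'
from h import *
mw=imaging.camera_model("wrist"); ms=imaging.camera_model("side"); mt=imaging.camera_model("top")
T=bot.get_state()["tcp_pos"]; print(T,bot.get_state()["orientation"],bot.get_state()["qpos"], mw["position"],mw["rotation"])
for m in(mw,ms,mt): print(proj(m,T),proj(m,[553,149.4,180]))
print(on_plane(mw,(274,232),180))
cv2.imwrite("pics/e_top.png",imaging.capture("top"))
E
```

```text
[552.52025338 149.29596113 199.04985246] [-3.14136604e+00 -1.67012101e-03  3.14156645e+00] [ 1.34953536e-01  3.64390293e-01 -1.17284493e-01  1.09080697e+00
  1.91947845e-07  1.34979548e-01] [474.85543822 149.5960673  382.01891457] [-3.08266677e-01  8.94316880e-04  1.56973250e+00]
[273.78161761 242.85297274] [273.97205801 232.27160417]
[249.5970561  214.54602298] [249.64354646 224.51321077]
[212.74466726 205.94010962] [214.16356445 206.38404389]
[552.8068849  149.41875199 180.        ]
```

View pics/e_top.png

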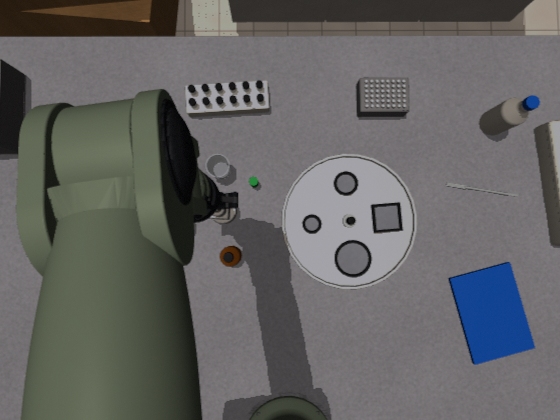

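```bash
python3 - <<'E'
from h import *
mw=imaging.camera_model("wrist"); ms=imaging.camera_model("side")
T=bot.get_state()["tcp_pos"]
for dz in range(0,70,10): print(dz,proj(mw,T+[0,0,dz]).round(1),proj(ms,T+[0,0,dz]).round(1))
im=cv2.imread("pics/d_side.png"); w=cv2.imread("pics/d_w.png")
cv2.imwrite("pics/e_z.png",np.hstack([cv2.resize(im[100:250,200:300],(400,600)),cv2.resize(w[220:370,224:324],(400,600))]))
E
```

```text
0 [273.8 242.9] [249.6 214.5]
10 [273.8 249.7] [249.4 209.2]
20 [273.7 257.2] [249.2 203.7]
30 [273.7 265.5] [249.  198.1]
40 [273.7 274.9] [248.8 192.5]
50 [273.7 285.4] [248.6 186.7]
60 [273.6 297.3] [248.4 180.9]
```

View pics/e_z.png

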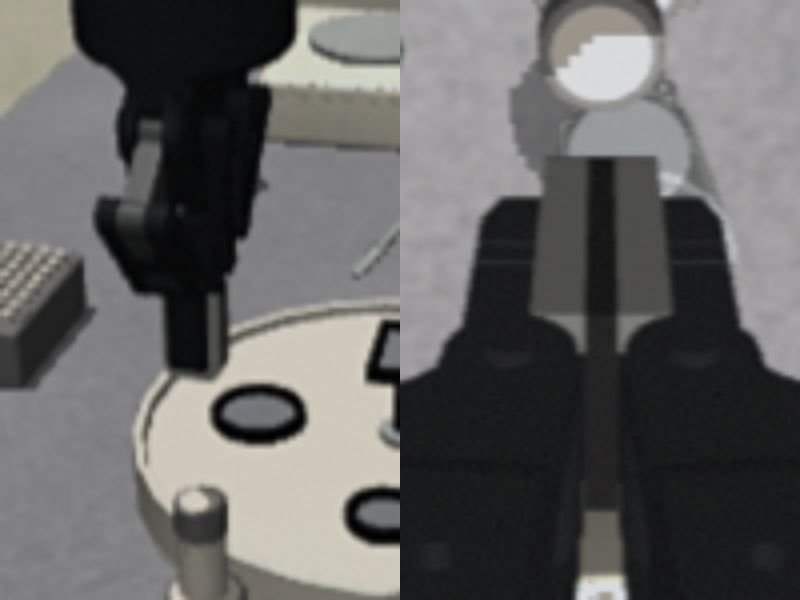

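```bash
python3 - <<'E'
from h import *
o=[np.pi,0,np.pi]
bot.movel([552.5,149.4,230],max_speed=200)
bot.move_ptp([400,30,100],o)
bot.movel([400,30,10],max_speed=100,threshold=5); say()
h=bot.movel([400,30,-60],max_speed=30,threshold=4); say(h)
cv2.imwrite("pics/f_side.png",imaging.capture("side"))
bot.movel([400,30,30],max_speed=100); say()
E
```

```text
t13.41 [400.6  30.   10.4] op-0.002 [-0.   0.2 -0.5]
True t14.94 [400.   30.  -39.8] op-0.001 [-0.8  0.8  8.8]
t15.84 [399.5  30.   29.6] op-0.000 [-0.1 -0.  -0.1]
```

View pics/f_side.png

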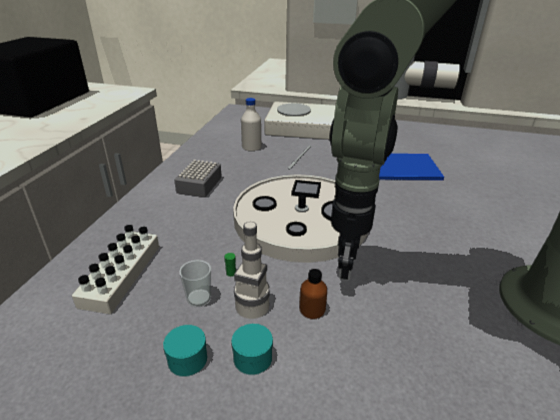

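```bash
python3 - <<'E'
from h import *
ms=imaging.camera_model("side"); print(proj(ms,[400,30,0]))
im=cv2.imread("pics/f_side.png"); cv2.imwrite("pics/f_z.png",cv2.resize(im[220:300,300:390],None,fx=6,fy=6))
E
```

```text
[343.90670067 277.1433815 ]
```

View pics/f_z.png

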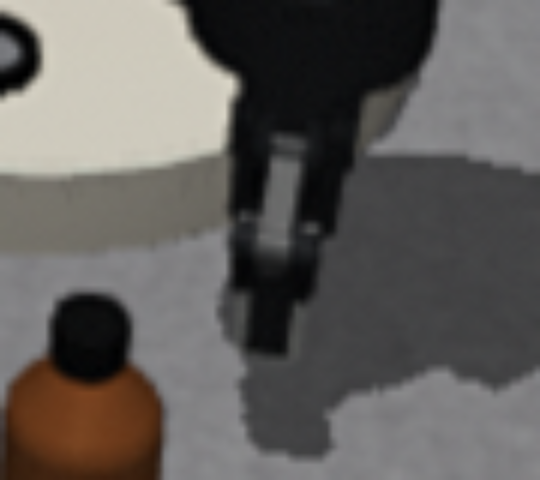

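```bash
cat >> h.py <<'E'
OFF=39.6  # reported TCP lies this much below the true fingertips (measured on bench)
def C(xy,z): return [xy[0],xy[1],z-OFF]
def pick(xy,z,yaw,opening,effort,zh):
    o=[np.pi,0,yaw]
    bot.grip(opening)
    bot.move_ptp(C(xy,zh),o)
    hit=bot.movel(C(xy,z),max_speed=80,threshold=8); say("down",hit)
    if hit: return False
    bot.grip(0.0,effort); say("gripped")
    bot.movel(C(xy,z+6),max_speed=30); say("lift6")
    return True
def place(xy,z,yaw,zh,rel):
    "z = fingertip height at which pot underside should be at 34"
    o=[np.pi,0,yaw]
    bot.move_ptp(C(xy,zh),o); 
    bot.movel(C(xy,z+8),max_speed=120)
    say("pre")
    hit=bot.movel(C(xy,z-6),max_speed=20,threshold=3); say("seat",hit)
    return hit
E
python3 - <<'E'
from h import *
P=(553.2,149.4)
bot.movel([400,30,150],max_speed=200)
if pick(P,144,np.pi,0.6,30,230):
    bot.movel(C(P,195),max_speed=100); say("up")
    cv2.imwrite("pics/g_side.png",imaging.capture("side")); wrist("g_w")
E
```

```text
down False t19.17 [553.7 149.5 105. ] op0.603 [-0.6  0.1  0.2]
gripped t19.53 [553.6 149.4 104.9] op0.247 [-0.4  0.5  3.8]
lift6 t19.88 [553.3 149.4 110.5] op0.246 [ 0.3  0.7 -0.5]
up t20.48 [553.  149.4 155.1] op0.248 [-0.1 -0.2 -1.1]
```

View pics/g_side.png

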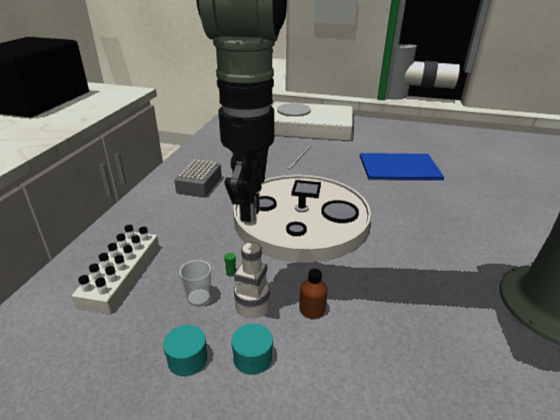

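View pics/g_w.png

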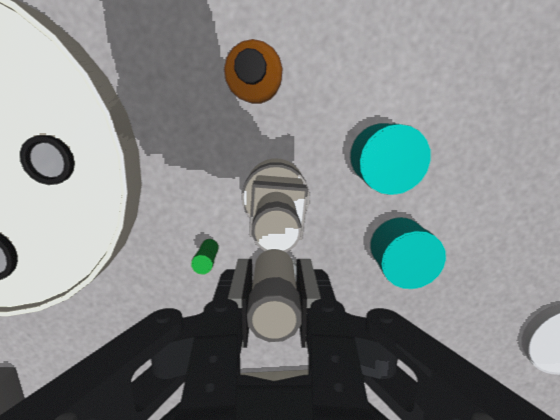

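```bash
python3 - <<'E'
from h import *
place((520,-59.3),43,np.pi,150,0.5)
cv2.imwrite("pics/h_side.png",imaging.capture("side")); wrist("h_w")
im=cv2.imread("pics/h_side.png");w=cv2.imread("pics/h_w.png")
cv2.imwrite("pics/h_z.png",np.hstack([cv2.resize(im[150:270,240:340],(400,480)),cv2.resize(w[200:320,224:324],(400,480))]))
E
```

```text
pre t22.43 [520.8 -59.2  12. ] op0.249 [-0.3 -0.6 -0.1]
seat True t22.90 [520.4 -59.5   3.9] op0.248 [-0.2 -0.1  6.7]
```

View pics/h_z.png

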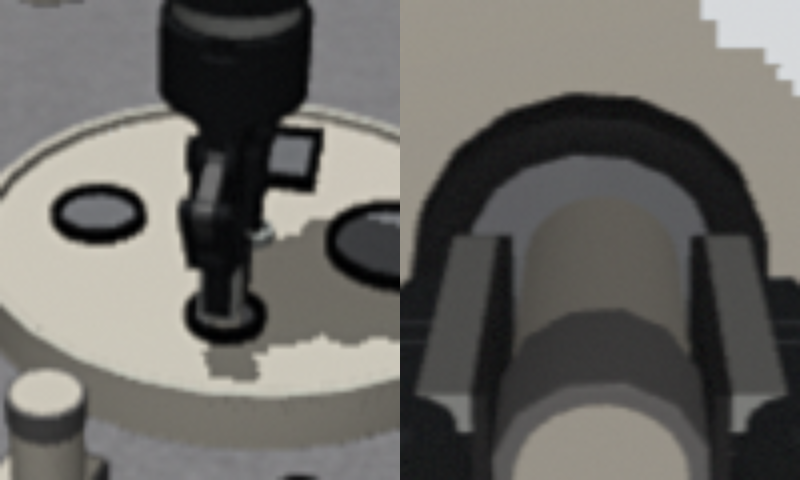

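View pics/h_w.png

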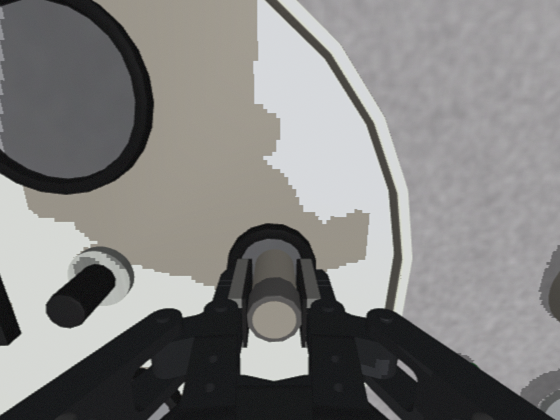

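```bash
python3 - <<'E'
from h import *
bot.grip(0.5); say("rel")
bot.movel(C((520.2,-59.3),110),max_speed=150)
m,im=wrist("i_w0")
bot.move_ptp(C((590,150),280),[np.pi,0,np.pi]); say()
m,im=wrist("i_w1"); np.save("mi.npy",m,allow_pickle=True)
cv2.imwrite("pics/i_top.png",imaging.capture("top"))
p=proj(m,[552,150.5,135]).astype(int); print(p)
x0,y0=p[0]-50,p[1]-60
cv2.imwrite("pics/i_z.png",cv2.resize(im[y0:y0+110,x0:x0+100],None,fx=5,fy=5)); print(x0,y0)
E
```

```text
rel t23.34 [519.5 -59.2   3.1] op0.498 [-0.2 -0.3  0.2]
t25.07 [589.2 149.1 238.8] op0.503 [-0.5 -0.9 -0.2]
[275 157]
225 97
```

View pics/i_w0.png

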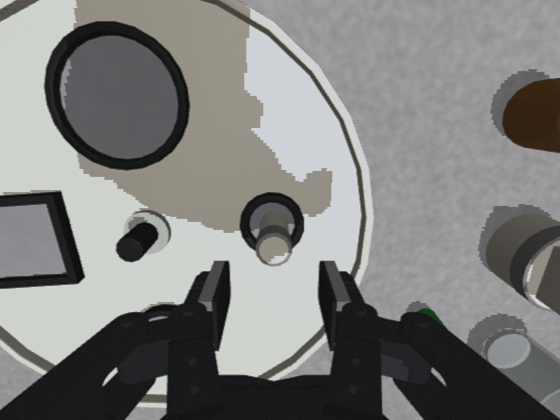

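View pics/i_z.png

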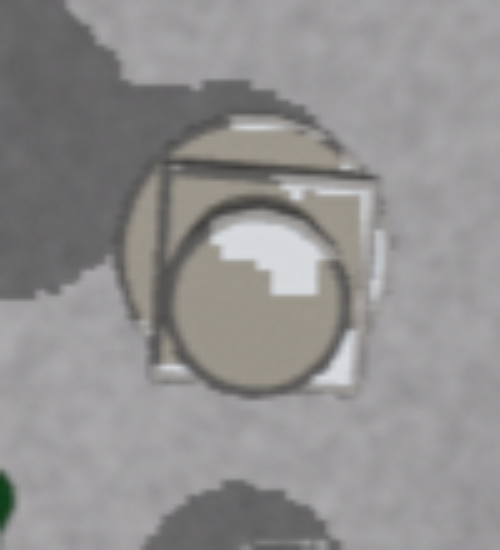

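```bash
python3 - <<'E'
from h import *
m=np.load("mi.npy",allow_pickle=True).item()
f=lambda x,y,z:on_plane(m,(225+x/5,97+y/5),z).round(1)
M=f(261,299,135)
print("med",M,"sq",[f(*c,90) for c in((165,158),(380,180),(152,380),(357,397))],"large",f(255,245,45))
if pick(M[:2],90+9,np.pi,0.75,35,170):
    bot.movel(C(M[:2],150),max_speed=100); say("up")
    cv2.imwrite("pics/j_side.png",imaging.capture("side")); wrist("j_w")
E
```

```text
med [551.5 151.9 135. ] sq [array([530. , 133.3,  90. ]), array([534.3, 175.9,  90. ]), array([574.4, 129.9,  90. ]), array([578. , 172.2,  90. ])] large [551.8 151.3  45. ]
down False t27.08 [552.  152.   59.9] op0.754 [0.1 0.7 1.2]
gripped t27.46 [552.  151.8  60. ] op0.387 [-0.4 -1.6  4. ]
lift6 t27.81 [551.5 152.   65.5] op0.390 [ 0.4  0.8 -0.2]
up t28.41 [551.3 151.9 110.1] op0.386 [ 0.1 -0.1 -0.2]
```

View pics/j_side.png

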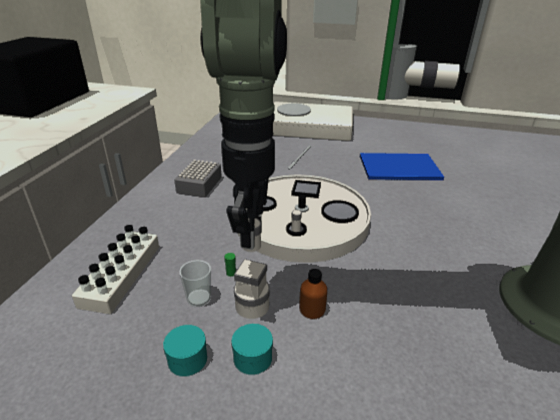

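View pics/j_w.png

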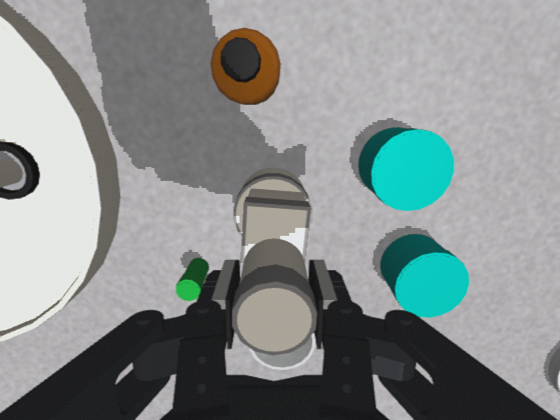

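```bash
python3 - <<'E'
from h import *
W=(615.5,-141.6)
if place(W,43,np.pi,140,0):
    m,im=wrist("k_w0"); cv2.imwrite("pics/k_side.png",imaging.capture("side"))
E
```

```text
pre t30.55 [ 616.2 -141.6   12.2] op0.388 [ 0.1  0.1 -0.8]
seat True t31.02 [ 615.8 -142.     3.9] op0.388 [-0.8 -0.4  4.1]
```

View pics/k_w0.png

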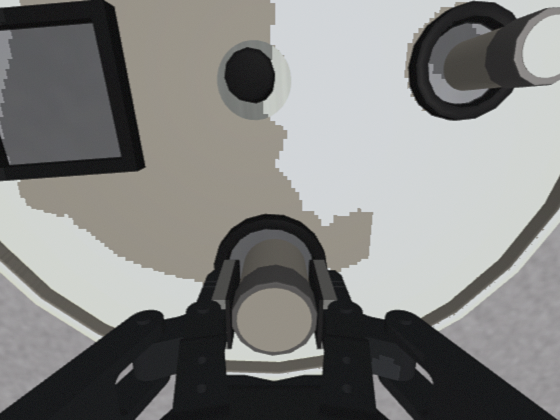

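View pics/k_side.png

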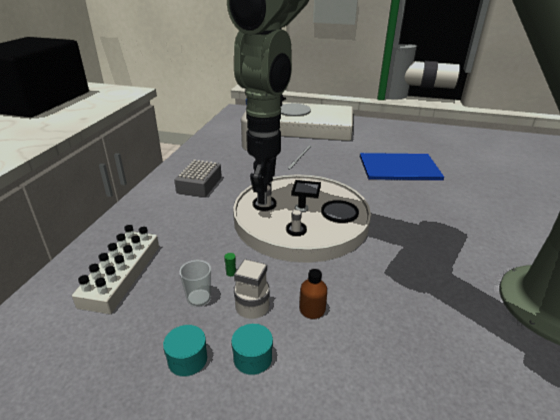

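```bash
python3 - <<'E'
from h import *
bot.grip(0.65); say("rel")
bot.movel(C((615.5,-141.6),130),max_speed=150)
bot.move_ptp(C((580,-200),230),[np.pi,0,np.pi])
m,im=wrist("l_w0"); np.save("ml0.npy",m,allow_pickle=True)
bot.move_ptp(C((590,150),220),[np.pi,0,np.pi]); say()
m,im=wrist("l_w1"); np.save("ml.npy",m,allow_pickle=True)
p=proj(m,[553,152,90]).astype(int)
x0,y0=p[0]-50,p[1]-60
cv2.imwrite("pics/l_z.png",cv2.resize(im[y0:y0+110,x0:x0+100],None,fx=5,fy=5)); print(x0,y0)
E
```

```text
rel t31.48 [ 614.6 -141.4    2.7] op0.650 [-0.4 -0.8  0.1]
t34.12 [590.3 149.1 180.2] op0.653 [-0.1  0.3 -0.1]
227 99
```

View pics/l_w0.png

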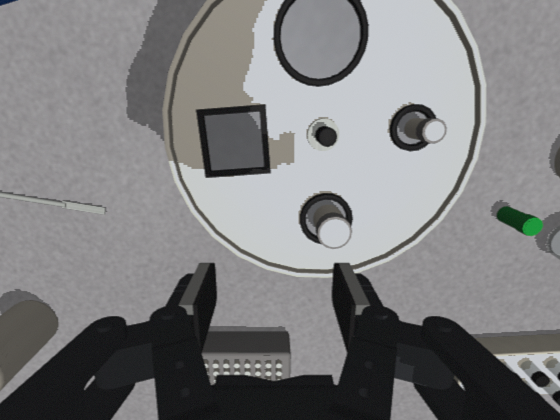

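View pics/l_z.png

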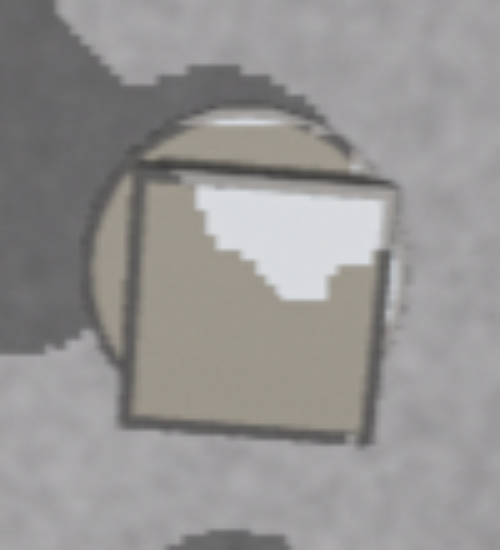

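```bash
python3 - <<'E'
from h import *
m=np.load("ml.npy",allow_pickle=True).item()
q=np.array([on_plane(m,(227+x/5,99+y/5),90)[:2] for x,y in((133,160),(400,185),(372,443),(120,425))])
def rect(q):
    r=[np.degrees(np.arctan2(*(q[(i+1)%4]-q[i])[::-1]))%90 for i in range(4)]
    return q.mean(0).round(1),[round((a+45)%90-45,1) for a in r],[round(np.linalg.norm(q[(i+1)%4]-q[i]),1) for i in range(4)]
print("sq",rect(q)); print("large",on_plane(m,(227+247/5,99+262/5),45))
m=np.load("ml0.npy",allow_pickle=True).item(); im=cv2.imread("pics/l_w0.png")
b=((im[90:190,180:280].max(2)<60)*255).astype(np.uint8)
n,l,s,c=cv2.connectedComponentsWithStats(b); i=1+s[1:,4].argmax()
cs,_=cv2.findContours((l==i).astype(np.uint8),cv2.RETR_EXTERNAL,cv2.CHAIN_APPROX_NONE)
a=cv2.approxPolyDP(cs[0],5,True)[:,0]+[180,90]; print(a.tolist())
if len(a)==4: print("well",rect(np.array([on_plane(m,p,40)[:2] for p in a])))
E
```

```text
sq (array([553.8, 152.7]), [np.float64(-5.3), np.float64(-4.7), np.float64(-4.3), np.float64(-4.1)], [np.float64(43.9), np.float64(43.5), np.float64(43.4), np.float64(44.3)])
large [551.99676183 151.46056332  45.        ]
[[264, 105], [197, 110], [206, 176], [269, 171]]
well (array([ 533.1, -240.2]), [np.float64(3.9), np.float64(3.9), np.float64(4.5), np.float64(3.9)], [np.float64(65.6), np.float64(65.4), np.float64(65.5), np.float64(64.8)])
```

```bash
python3 - <<'E'
from h import *
M=(553.8,152.7)
if pick(M,45+7,np.pi-np.radians(4.6),0.9,40,125):
    bot.movel(C(M,115),max_speed=100); say("up")
    cv2.imwrite("pics/m_side.png",imaging.capture("side")); wrist("m_w")
E
```

```text
down False t36.07 [554.3 152.8  12.9] op0.900 [0.3 0.6 0.1]
gripped t36.47 [554.3 152.7  13. ] op0.514 [ 0.2 -1.1  2.7]
lift6 t36.82 [553.8 152.7  18.4] op0.511 [ 0.7 -1.  -1.9]
up t37.53 [553.4 152.6  75. ] op0.510 [-0.4  1.1 -1.9]
```

View pics/m_side.png

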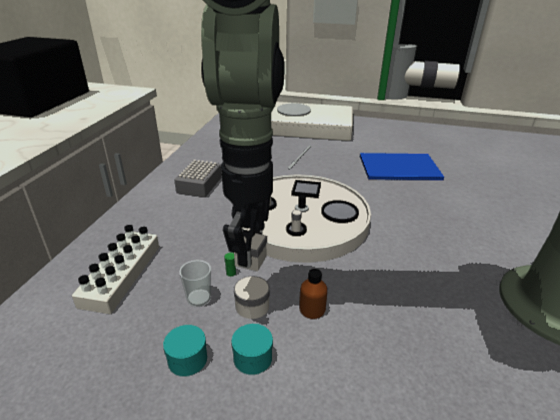

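View pics/m_w.png

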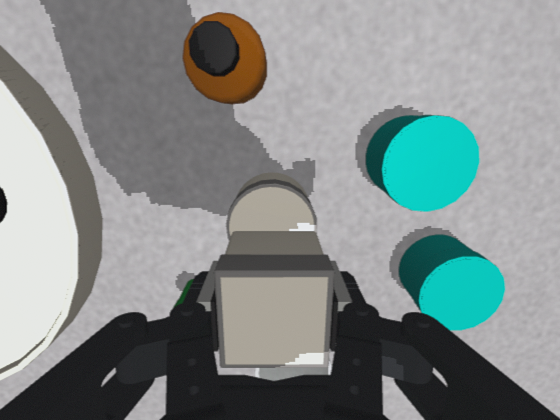

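```bash
python3 - <<'E'
from h import *
bot.movel(C((553.8,152.7),150),max_speed=150)
W=(533.3,-238.5)
if place(W,41,np.pi+np.radians(4.1),140,0):
    m,im=wrist("n_w0"); cv2.imwrite("pics/n_side.png",imaging.capture("side"))
E
```

```text
pre t40.38 [ 534.  -238.7   10.1] op0.512 [ 0.6  0.2 -0. ]
seat True t40.86 [ 533.6 -238.8    1.9] op0.508 [-1.3  0.6  4.1]
```

View pics/n_w0.png

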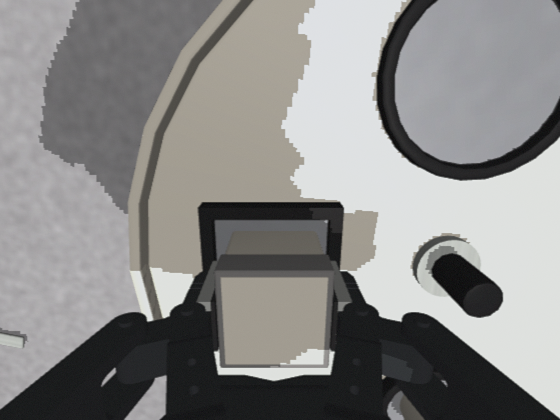

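View pics/n_side.png

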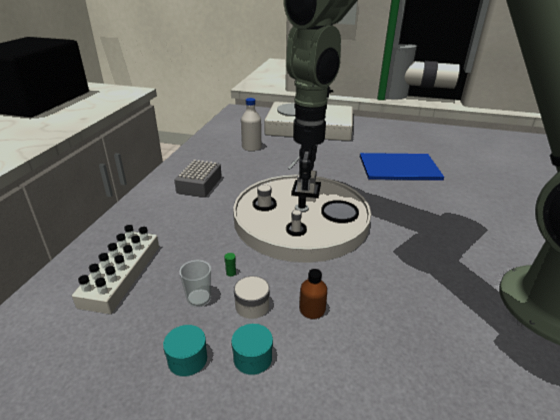

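```bash
python3 - <<'E'
from h import *
bot.grip(0.75); say("rel")
bot.movel(C((533.3,-238.5),140),max_speed=150)
m,im=wrist("o_w0")
bot.move_ptp(C((580,150),210),[np.pi,0,np.pi]); say()
m,im=wrist("o_w1"); np.save("mo.npy",m,allow_pickle=True)
p=proj(m,[552,151.4,45]).astype(int)
x0,y0=p[0]-55,p[1]-60
cv2.imwrite("pics/o_z.png",cv2.resize(im[y0:y0+120,x0:x0+110],None,fx=5,fy=5)); print(x0,y0)
E
```

```text
rel t41.29 [ 532.6 -238.2    0.8] op0.751 [0.6 0.3 0.7]
t43.62 [580.1 148.9 170. ] op0.751 [-0.2  0.3  0. ]
221 103
```

View pics/o_w0.png

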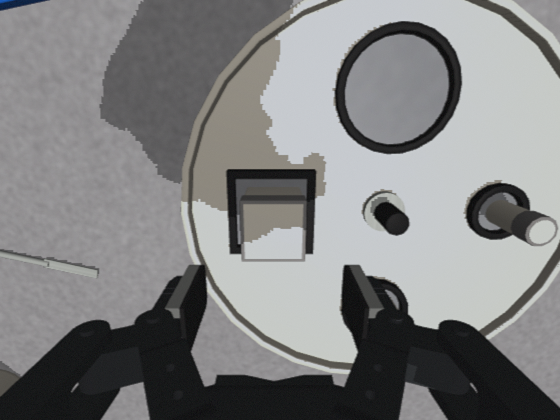

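View pics/o_z.png

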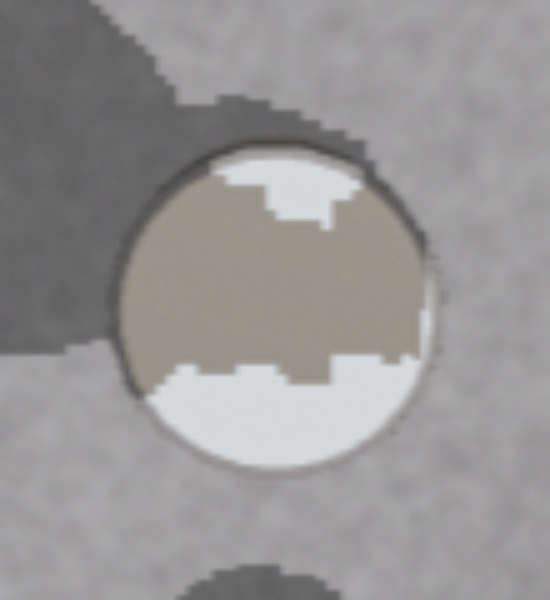

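```bash
python3 - <<'E'
from h import *
m=np.load("mo.npy",allow_pickle=True).item()
M=on_plane(m,(221+275/5,103+306/5),45)[:2]; print(M)
if pick(M,4,np.pi,1.0,50,85):
    bot.movel(C(M,150),max_speed=120); say("up")
    cv2.imwrite("pics/p_side.png",imaging.capture("side")); wrist("p_w")
E
```

```text
[552.49837054 150.92578906]
down False t45.76 [553.1 151.  -35.1] op1.001 [-0.3  0.3  0.4]
gripped t46.09 [553.2 151.  -34.7] op0.734 [-0.9 -0.5  6. ]
lift6 t46.44 [552.5 150.9 -29.6] op0.735 [0.5 0.1 0. ]
up t47.76 [551.8 150.8 109.5] op0.738 [-0.5 -0.1 -0.9]
```

View pics/p_side.png

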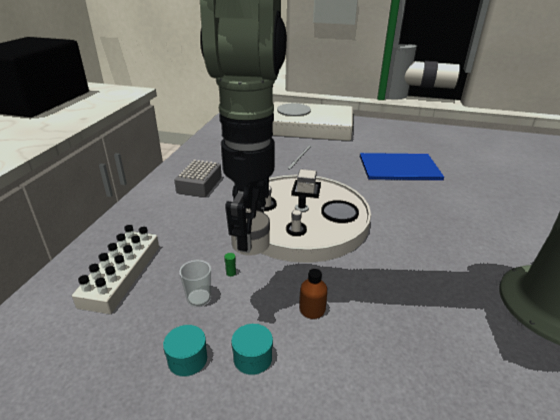

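View pics/p_w.png

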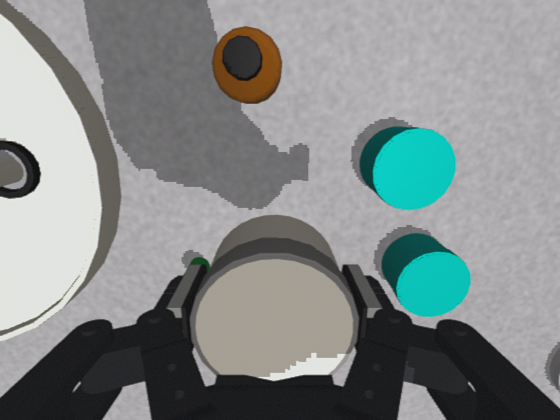

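```bash
python3 - <<'E'
from h import *
W=(437.6,-154.8)
if place(W,38.5,np.pi,140,0):
    m,im=wrist("q_w0"); cv2.imwrite("pics/q_side.png",imaging.capture("side"))
E
```

```text
pre t50.02 [ 438.2 -154.9    7.3] op0.736 [-0.4  0.3 -1.5]
seat True t50.50 [ 437.9 -155.    -0.8] op0.736 [-0.2  0.8  3.9]
```

View pics/q_w0.png

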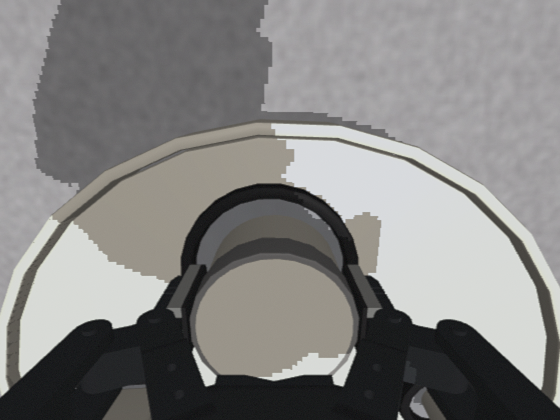

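View pics/q_side.png

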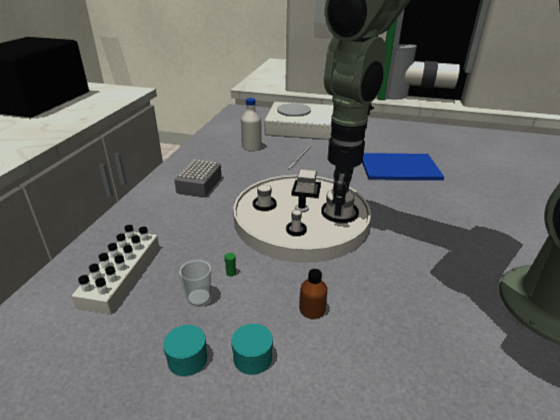

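```bash
python3 - <<'E'
from h import *
bot.grip(0.92); say("rel")
bot.movel(C((437.6,-154.8),140),max_speed=100)
bot.move_ptp(C((560,-150),270),[np.pi,0,np.pi])
m,im=wrist("r_w0"); np.save("mr.npy",m,allow_pickle=True)
bot.move_ptp(C((400,150),300),[np.pi,0,np.pi]); say()
t=imaging.capture("top"); cv2.imwrite("pics/r_top.png",cv2.resize(t[140:300,190:425],None,fx=3,fy=3))
cv2.imwrite("pics/r_side.png",imaging.capture("side"))
E
```

```text
rel t50.91 [ 437.  -154.5   -1.4] op0.919 [-0.4  0.3 -0.6]
t54.16 [400.6 149.4 260.3] op0.917 [-0.1 -0.8  0. ]
```

View pics/r_w0.png

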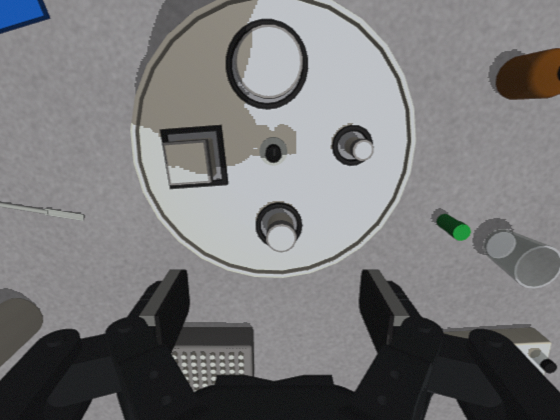

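View pics/r_top.png

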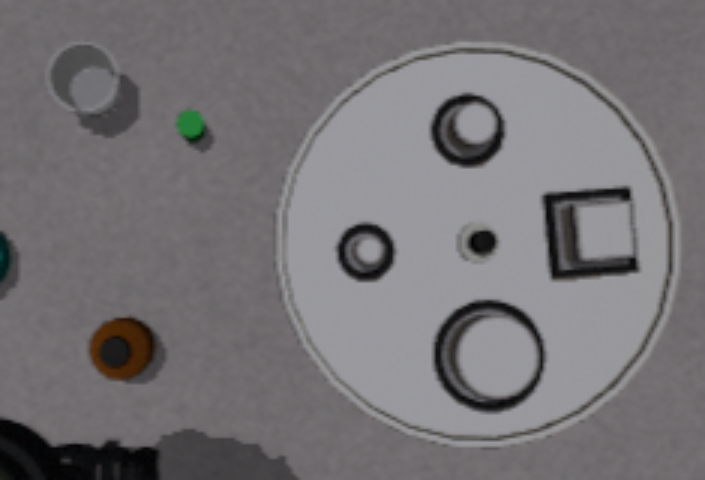

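View pics/r_side.png

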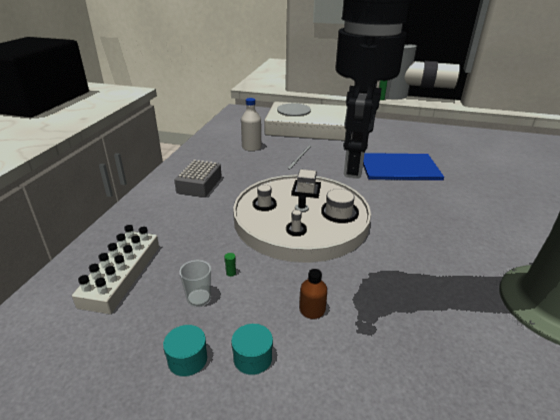

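```bash
python3 - <<'E'
from h import *
m=imaging.camera_model("top"); w=np.load("mr.npy",allow_pickle=True).item()
for n,p,q,t in(("small",(370,248),(362,150),(520,-59.3)),("medium",(477,122),(281,238),(615.5,-141.6)),("square",(605,230),(187,163),(533.3,-238.5)),("large",(499,357),(268,62),(437.6,-154.8))):
    print(n,(on_plane(m,(190+p[0]/3,140+p[1]/3),79)[:2]-t).round(1),(on_plane(w,q,79)[:2]-t).round(1))
E
```

```text
small [ 1.3 -0.4] [ 0.5 -1.1]
medium [ 0.9 -1. ] [ 0.7 -0.2]
square [-0.1  0.2] [0.2 0. ]
large [ 0.6 -0.9] [ 1.4 -0.1]
```

All four pots are within about 1.5 mm of their well centres, and the bottle and beaker are standing, so I'm handing in.

```bash
python3 - <<'E'
from h import *
say(); bot.sign_off()
E
```

```text
t54.26 [400.8 149.3 260.2] op0.920 [0.4 0.3 0.4]
the job is handed in; nothing more can be done
```

I took the stack apart from the top down and set the small, medium, square and large pots into their own wells. Each one was lowered until it touched the floor, then released. I handed the job in at t ≈ 54 s; sign-off reports no verdict.

- **Missed first grasp:** My first try at the small pot closed on nothing. The pictures, and then touching the empty bench, showed that the reported TCP lies about 40 mm below the true fingertips. I corrected every later height by 39.6 mm. Nothing was disturbed by the miss.
- **Last checks:** The top and wrist views put all four pots within about 1.5 mm of my measured well centres. Each pot touched down within about 1 mm of the expected floor height and looks upright in the pictures. I did not measure the tilt angles.
- **Surroundings:** The bottle, the beaker and the look-alikes are still standing, and the arm was clear of everything with the gripper empty. No final check failed.

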